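# Send the empty tube rack through the wash-up flap

### The job

Push the empty tube rack along its lane and through the sprung flap into the bay behind, far enough that the flap shuts again behind it, and leave it standing there upright. Do not send the full rack through: its flap stays shut.

Things in the scene. Friction and masses are not known exactly. Their poses are not given: they have to be found in the camera images.
- empty_rack_mid (a point): centre of the empty rack: loose blue block 80 mm long (x, along its lane towards the flap, within 3 degrees), 60 wide, 45 high, 0.12 kg, 4 x 3 open holes on top. It stands in one of two lanes, centre 70 to 100 mm before the flap, 22.5 mm above the lane floor. A like rack with capped tubes rising 11 mm above its top stands in the other lane.
- pass_through: fixed tray, open from above: floor top 6, wall tops 36 mm above bench. Origin on the bench, mid flap line; x the way through, y left, z up. x -175 to 0: two lanes 74 mm wide, centres y = +50 (near robot) and -50, divider 26 mm. x = 0: a steel flap across each lane, tops at 47. Behind: one bay 174 wide, end wall at x = 215. A rack clears its flap's swing when its centre is past x = 120.
- flap_near (a joint): angle of the flap in the near lane (y = +50 mm): upright leaf 73 mm wide, 3 mm thick, on a vertical hinge at the divider (pass-through x = 0, y = +9 mm). 0 is shut, on its stop; it swings only into the bay, to 1.62 rad (1.57: in line with the lane, along the bay's middle). A light spring (0.5 to 2 N at the rack) shuts it when free.
- flap_far (a joint): angle of the flap in the far lane (y = -50 mm), the mirror image of the other: hinge at x = 0, y = -9 mm, 0 is shut, opens only into the bay to 1.62 rad, and its light spring shuts it when free.
Not all that is in view belongs to the job. Leave any green or orange look-alike of the part that bears empty_rack_mid alone.

How it is judged:
On the way:
1. the empty rack, standing on the floor of the pass-through, is in its gateway with the flap pushed open (x of empty_rack_mid in the frame of pass_through between -0.03 and 0.08 m and z of empty_rack_mid in the frame of pass_through below 0.04 m and value of joint any of flap_near, flap_far above 0.4 rad), for 0.1 s.
At the end, for the whole second after the job is handed in: The empty rack stands upright (within 8 degrees) on the floor of the bay, its centre more than 105 mm past the line of the flaps, and both flaps are shut (within 0.12 rad) (x of empty_rack_mid in the frame of pass_through between 0.105 and 0.19 m and y of empty_rack_mid in the frame of pass_through between -0.09 and 0.09 m and z of empty_rack_mid in the frame of pass_through below 0.034 m and angle between empty_rack_mid's own z axis and vertical below 0.15 rad and value of joint each of flap_near, flap_far below 0.12 rad); the robot touches nothing.
It fails at once if the flap of the full rack's lane is pushed open (more than 0.3 rad) ((value of joint flap_near above 0.3 rad and y of empty_rack_mid in the frame of pass_through below 0 m) or (value of joint flap_far above 0.3 rad and y of empty_rack_mid in the frame of pass_through above 0 m)).
It fails at once if the empty rack is tipped over (more than 45 degrees) (angle between empty_rack_mid's own z axis and vertical above 0.79 rad).
It also fails if it takes over 35 s, if anything falls off the work surface, if the arm or the gripper's body presses on something with over 40 N, if the wrist force passes 120 N, or if a joint passes its speed limit or range.

### The arm

A 6-joint arm with a two-finger parallel gripper is mounted at the origin on the work surface. World frame = base frame: x ahead of the robot, y to its left, z up, the work surface at z = 0. Lengths are in m, angles in rad, forces in N, time in s.
With the tool pointing down it reaches from about 0.25 to 0.725 m from the base axis. Payload 9.7 kg.
Tool frame: the origin (TCP) lies at the very end of the fingers, on their centre line; the grasp point (between the pads) lies 19 mm behind it; z points along the fingers, y is the line along which they close (so a half turn about z gives the same grasp; the last joint's range is limited). The gripper opens to 85 mm and grips with 20 to 120 N. Pads are 22 mm wide; open, the fingers measure 114 mm over their backs; the gripper's body (76 mm by 85 mm) begins 54 mm behind the grasp point. The pads swing forward as they close: fully open they stand 13 mm farther back than shut.
Start: joints at [1.237, 0.087, 0.176, 1.66, 0, 1.571], TCP at [0.18, 0.52, 0.231] pointing down, gripper open.
Joint ranges: [-3.13, 3.13], [-0.85, 1.81], [-1.15, 1.24], [-2.2, 2.28], [-1.44, 1.52], [-3.14, 3.14]. Speed limits (rad/s): [2.22, 2.22, 2.57, 3.14, 3.14, 3.14].

### API

Orientations are given as [roll, pitch, yaw] about the fixed x, y, z axes, in that order (R = Rz(yaw) Ry(pitch) Rx(roll)).
In Python, from plant import * gives the robot as it stands.
- The arm moves only by the tool drive_tool, never from a script. Its argument "series" is text: rows parted by semicolons, each of 4 numbers parted by spaces: the shift along the world's x, y, z in mm, then the turn about the world's z in degrees. In form: tx ty tz spin; .... A call has 1 to 12 rows; each row is the pose to reach, as a shift and turn from the pose commanded when the call began; what a row does not reach only later rows make up. A row lasts 1/8 s, in which the tool goes at most 62.5 mm and 10.7 degrees, less where a joint would pass 70% of its speed; a pose out of reach is approached as far as the arm can. A call with a gripper value outside its range is refused whole. "grip" is the closure, from 0 (fully open) to 1 (shut), set as the call begins (left out, the last holds). The fingers move at their own pace and stop on an object; "force" is the grip in N (left out, the last holds). Time passes only in rows, so rows that repeat a pose let the fingers close. It gives the time, the measured TCP pose, the force, the opening and the grip force at its end, in the units of the state.
- get_obs(): the state, without advancing time (a new reading comes with each control period).
- capture(name): name is "side" or "top" or "wrist"; returns a dict with "image" (480x640x3 uint8, red, green, blue), "mtx" (3x3 intrinsics, pixels), "world_from_camera" (4x4, takes a point from camera to world coordinates); the wrist camera has in their place "tool_from_camera" (4x4, takes a point from camera to tool coordinates, whose origin is the TCP and whose axes are the flange's). Camera axes: x right, y down, z forward; pixel columns grow to the right and rows downward; lengths in m; the calibration is good to about 2 mm. A picture is of the moment at which its call begins: read the wrist's pose just before it. There is no depth.
- job_done(): hands the job in; it is judged then, once.
The state is a dict: "t": time; "q": joint angles; "joint_vel": joint speeds; "tau": joint torques, N m; "ee_pos": TCP position; "tcp_rot": TCP orientation; "wrist_force": force on the tool from outside, world axes, zero at the start; "wrist_torque": the same for the moment, N m; "width": opening from 0.0 (shut) to 1.0 (fully open); "finger_force": force on a finger pad.
Only numpy, scipy, OpenCV 4.12 (cv2) and the standard library are available. Lean on these libraries where they do the work, as an engineer would, in place of code of your own. Each camera call takes 0.05 s, during which the arm holds its last target. There are 200 camera calls.

## Working session

There is one attempt and no reset: what is moved stays moved. The work goes in short steps, Python scripts to look and compute and a tool call to move; the robot and the scene stay as the last step left them, time stands still between calls to the robot, and variables do not carry over. Pictures are saved under pics/ and viewed, at most 10 in all, crops included, and the job is handed in when it is done.

Besides the shell and the picture viewer there is one more tool, called after "Emit:" as name(argument=value, ...) on one line, values as JSON. drive_tool: Moves the arm, as the interface text tells. Its arguments: {"type":"object","properties":{"series":{"type":"string"},"grip":{"type":"number"},"force":{"type":"number"}},"required":["series"]}

```bash
mkdir -p pics; python3 - <<'E'
from plant import *
import cv2,numpy as np,pickle
o=get_obs();print(o)
d={}
for n in("side","top"):
    c=capture(n);d[n]=c;cv2.imwrite(f"pics/{n}0.png",c["image"][:,:,::-1]);print(n,c["mtx"].tolist(),c["world_from_camera"].round(4).tolist())
pickle.dump(d,open("d0.pkl","wb"))
E
```

```text
{'t': 0.0, 'q': array([1.23699036e+00, 8.74773162e-02, 1.75129137e-01, 1.65978396e+00,
       3.75408937e-06, 1.57079646e+00]), 'joint_vel': array([-5.52400151e-04, -1.71751652e-03, -1.31600831e-03, -1.28730712e-06,
       -3.18048978e-04,  2.60205359e-04]), 'tau': array([-1.83388926e-03, -5.20386887e+01,  4.64805079e+01,  1.62930926e-02,
       -1.22495812e-04, -6.06782997e-07]), 'ee_pos': array([0.18012865, 0.51943094, 0.23057102]), 'tcp_rot': array([-3.14025684e+00, -3.75391129e-06,  2.80778655e+00]), 'wrist_force': array([0.19911119, 0.2288843 , 0.07367095]), 'wrist_torque': array([-0.05888242, -0.02184952,  0.00505097]), 'finger_force': 0.0, 'width': 0.9993372185024983}
side [[620.4185265958897, 0.0, 333.77448023220046], [0.0, 620.4185265958897, 234.78345378291283], [0.0, 0.0, 1.0]] [[0.996, -0.0663, 0.0592, 0.5231], [-0.0884, -0.6666, 0.7402, -0.7551], [-0.0096, -0.7425, -0.6698, 0.7175], [0.0, 0.0, 0.0, 1.0]]
top [[545.1438850429704, 0.0, 317.0350943362057], [0.0, 545.1438850429704, 239.2551610890117], [0.0, 0.0, 1.0]] [[-0.0075, -0.9991, 0.0412, 0.5196], [-1.0, 0.0076, 0.002, -0.0614], [-0.0023, -0.0411, -0.9992, 1.0341], [0.0, 0.0, 0.0, 1.0]]
```

View pics/top0.png

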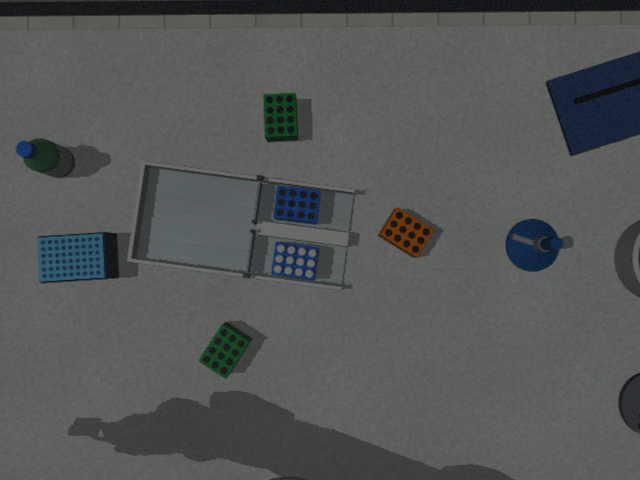

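View pics/side0.png

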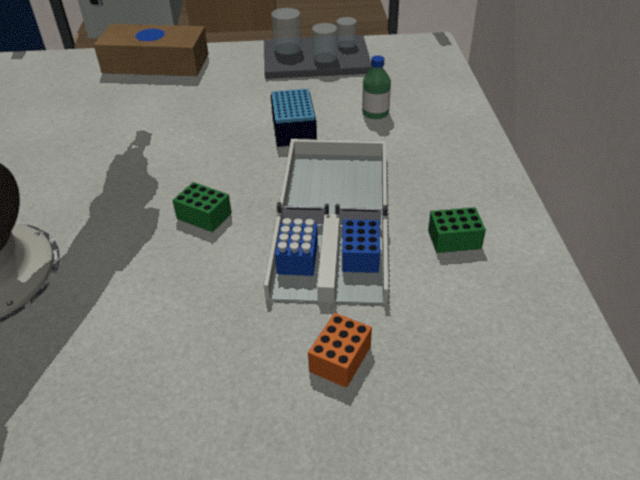

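Candidates: dark-blue open-hole block at top (297,203) / side (361,245); capped blue block at top (296,262); orange (406,232); greens (281,117) and (226,350); light-blue box (75,257). By the description I choose the open-hole dark-blue one, in the far lane. The near-lane one has white caps. Next is a close crop to check.

```bash
cat >h.py <<'E'
import numpy as np,cv2
def ray(c,p):
    T=c["world_from_camera"];d=T[:3,:3]@np.linalg.solve(c["mtx"],[p[0],p[1],1.]);return T[:3,3],d/np.linalg.norm(d)
def onz(c,p,z):
    o,d=ray(c,p);return o+d*(z-o[2])/d[2]
def tri(c1,p1,c2,p2):
    a,d=ray(c1,p1);b,e=ray(c2,p2)
    s=np.linalg.lstsq(np.c_[d,-e],b-a,rcond=None)[0];u=a+d*s[0];v=b+e*s[1];return (u+v)/2,np.linalg.norm(u-v)
def blue(img):
    h=cv2.cvtColor(img,cv2.COLOR_RGB2HSV);return cv2.inRange(h,(108,150,50),(125,255,255))
E
python3 - <<'E'
import pickle;from h import *
d=pickle.load(open("d0.pkl","rb"))
for n,(x0,y0,x1,y1) in dict(top=(120,150,370,300),side=(260,130,400,310)).items():
    im=d[n]["image"][:,:,::-1][y0:y1,x0:x1]
    f=3.2 if n=="top" else 3.3
    cv2.imwrite(f"pics/{n}c.png",cv2.resize(im,None,fx=f,fy=f,interpolation=2)*1)
    m=blue(d[n]["image"])
    for c in cv2.findContours(m,0,2)[0]:
        if cv2.contourArea(c)>150: print(n,cv2.boundingRect(c),cv2.minAreaRect(c),cv2.contourArea(c))
E
```

```text
top (519, 247, 35, 23) ((537.0499877929688, 257.1499938964844), (22.452171325683594, 30.99031639099121), 71.56504821777344) 205.0
top (272, 242, 47, 38) ((294.8999328613281, 260.6999816894531), (43.27493667602539, 32.526912689208984), 8.130102157592773) 920.0
top (522, 219, 34, 19) ((538.5, 228.0), (33.0, 18.0), 0.0) 227.0
top (274, 186, 46, 37) ((296.5394287109375, 204.00473022460938), (43.249717712402344, 32.92379379272461), 6.842772960662842) 1339.0
top (17, 141, 15, 16) ((24.0, 148.5), (15.0, 14.0), 90.0) 169.0
side (275, 222, 42, 53) ((295.5811462402344, 248.1339569091797), (40.700679779052734, 51.9074821472168), 2.4895529747009277) 943.5
side (343, 220, 37, 52) ((361.0, 245.5), (51.0, 36.0), 90.0) 1779.0
side (136, 29, 28, 12) ((149.59458923339844, 34.56757354736328), (10.52153491973877, 27.290233612060547), 80.53767395019531) 210.5
```

View pics/topc.png

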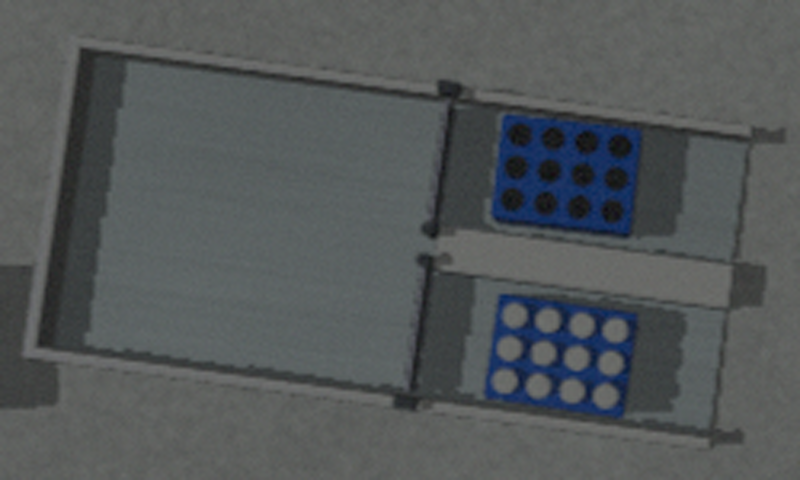

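View pics/sidec.png

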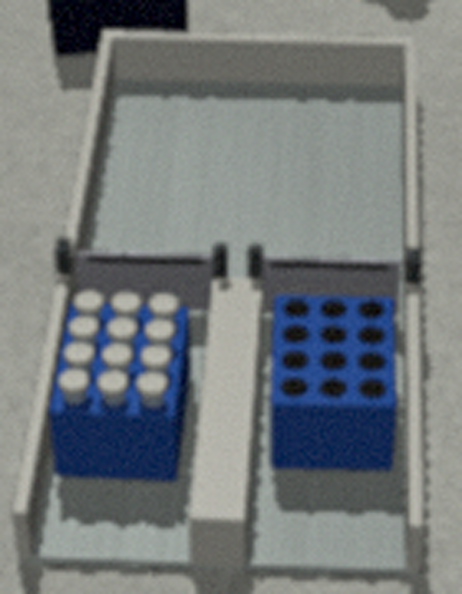

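The crops confirm it: open-hole blue rack in the far lane at top (297,204), capped rack near at (296,261), and dark flaps across both lanes at column ~255. Now I'll compute the tray frame and rack position.

```bash
python3 - <<'E'
import pickle;from h import *
d=pickle.load(open("d0.pkl","rb"));t,s=d["top"],d["side"]
T=lambda x,y:(x/3.2+120-.3,y/3.2+150-.3)
S=lambda x,y:(x/3.3+260-.3,y/3.3+130-.3)
np.set_printoptions(precision=4,suppress=True)
P=[]
for a,b in [((503,114),(390,297)),((640,130),(393,405)),((630,236),(272,405)),((492,220),(273,297))]:
    p,e=tri(t,T(*a),s,S(*b));P.append(p);print("rack top",p,"gap",e,"onz51",onz(t,T(*a),.051)[:2],onz(s,S(*b),.051)[:2])
for n,a,b in [("endfar",(78,42),(412,40)),("endnear",(28,355),(102,33))]:
    p,e=tri(t,T(*a),s,S(*b));print(n,p,e)
W={k:onz(t,T(*a),.036)[:2] for k,a in dict(ef=(78,40),en=(27,355),ff=(751,134),fn=(712,444),df=(733,262),dn=(730,306)).items()}
for k in W:print(k,W[k])
o=(W["ff"]+W["fn"])/2; e=(W["ef"]+W["en"])/2; L=np.linalg.norm(e-o)
u=(e-o)/L; print("len",L,"exp ~.393","width",np.linalg.norm(W["ff"]-W["fn"]),np.linalg.norm(W["ef"]-W["en"]),"dir",u,"ang",np.degrees(np.arctan2(u[1],u[0])))
O=o+u*.175
# hinge line check
H=[onz(t,T(*a),.047)[:2] for a in((450,88),(430,228),(424,260),(405,402))]
v=np.array([-u[1],u[0]])
for h in H:print("hinge local",(h-O)@u,(h-O)@v)
for k in W:print(k,(W[k]-O)@u,(W[k]-O)@v)
c=np.mean([onz(t,T(*a),.051)[:2] for a in((503,114),(640,130),(630,236),(492,220))],0)
print("O",O,"rack",c,"local",(c-O)@u,(c-O)@v,"tri mean",np.mean(P,0))
E
```

```text
rack top [0.6583 0.0128 0.0496] gap 0.0007335795196313881 onz51 [0.6584 0.0126] [0.6576 0.0111]
rack top [ 0.6486 -0.0649  0.0497] gap 0.0006164170431678645 onz51 [ 0.6487 -0.0649] [ 0.648  -0.0663]
rack top [ 0.5902 -0.0588  0.0491] gap 0.0027647563017780086 onz51 [ 0.5886 -0.0588] [ 0.5914 -0.0607]
rack top [0.5991 0.0193 0.0489] gap 0.0012944965134955196 onz51 [0.5983 0.0191] [0.5995 0.0169]
endfar [0.7053 0.2584 0.0367] 0.002414590838062442
endnear [0.5237 0.2863 0.0359] 0.000884245198824886
ef [0.7053 0.2586]
en [0.5241 0.2868]
ff [ 0.6479 -0.1287]
fn [ 0.4704 -0.1046]
df [ 0.5743 -0.1176]
dn [ 0.5491 -0.1157]
len 0.3933066860672053 exp ~.393 width 0.17907780413116076 0.1834104475925035 dir [0.1413 0.99  ] ang 81.87947526598886
hinge local -0.0006519600500230538 -0.09122962984258888
hinge local -0.00043224200067885964 -0.010618866326977417
hinge local 0.00042051819414851713 0.007840499393239705
hinge local -8.115846216791785e-05 0.08884494448373366
ef 0.21715211845044727 -0.09169795551231744
en 0.21946125368396335 0.09169795551231748
ff -0.174383730446434 -0.08953678124071111
fn -0.17561626955356602 0.08953678124071093
df -0.17381805876764342 -0.015135979777004992
dn -0.17543200919999166 0.010092371682339157
O [0.5839 0.0566] rack [ 0.6235 -0.023 ] local -0.07315575056597275 -0.05047916308532979 tri mean [ 0.624  -0.0229  0.0493]
```

Everything agrees: wall height 36, rack top about 50, tray length 393 and hinges at x≈0. The tray frame origin is (0.584, 0.057), heading 81.9°. The rack is at local (-73, -50), in the far lane. Next, move to hover behind it with the fingers part closed as a wide pusher.

Emit:
drive_tool(series="433 -619 -80 -79; 433 -619 -80 -79; 433 -619 -80 -79; 433 -619 -80 -79; 433 -619 -80 -79; 433 -619 -80 -79; 433 -619 -80 -79; 433 -619 -80 -79; 433 -619 -80 -79; 433 -619 -80 -79; 433 -619 -80 -79; 433 -619 -80 -79", grip=0.75, force=30)

```text
t: 1.6
ee_pos: [0.6085, -0.0934, 0.1517]
tcp_rot: [-3.141, -0.0, 1.429]
wrist_force: [0.8, 0.7, 0.8]
width: 0.25
finger_force: 0.0
```

Emit:
drive_tool(series="0 0 -40 0; 0 0 -70 0; 0 0 -70 0; 0 0 -70 0")

```text
t: 2.1
ee_pos: [0.6081, -0.0914, 0.0836]
tcp_rot: [3.14, 0.0, 1.429]
wrist_force: [0.1, 0.1, 1.3]
width: 0.249
finger_force: 0.0
```

```bash
python3 - <<'E'
from plant import *
import cv2
o=get_obs();print(o['ee_pos'],o['tcp_rot'])
c=capture("side");cv2.imwrite("pics/s1.png",cv2.resize(c["image"][130:400,230:470,::-1],None,fx=2.2,fy=2.2))
E
```

```text
[ 0.60805117 -0.09140822  0.08361561] [3.14047254e+00 1.81768122e-05 1.42924897e+00]
```

View pics/s1.png

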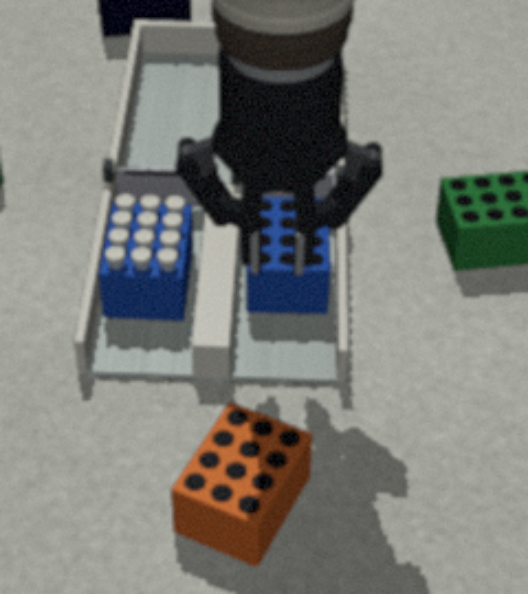

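Fingers (255–300, 250) sit just behind the rack and slightly towards the divider. I'll shift 7 mm outward and go down to z≈20 mm.

Emit:
drive_tool(series="7 -4 0 0; 7 -4 -20 0; 7 -4 -45 0; 7 -4 -63 0; 7 -4 -63 0; 7 -4 -63 0")

```text
t: 2.9
ee_pos: [0.6153, -0.0956, 0.0204]
tcp_rot: [3.14, 0.0, 1.429]
wrist_force: [0.0, -0.1, 0.2]
width: 0.251
finger_force: 0.0
```

Emit:
drive_tool(series="1 10 0 0; 3 20 0 0; 4 30 0 0; 6 40 0 0; 7 50 0 0; 9 60 0 0; 10 70 0 0; 11 80 0 0; 13 90 0 0; 14 95 0 0; 14 95 0 0; 14 95 0 0")

```text
t: 4.4
ee_pos: [0.6285, -0.0003, 0.0191]
tcp_rot: [-3.141, -0.0, 1.429]
wrist_force: [0.9, 0.5, 0.1]
width: 0.251
finger_force: 0.0
```

```bash
python3 - <<'E'
from plant import *
import cv2
o=get_obs();print(o['ee_pos'],o['wrist_force'])
t=capture("top")["image"][130:310,110:370,::-1];s=capture("side")["image"][120:380,240:450,::-1]
a=cv2.resize(t,(472,327));b=cv2.resize(s,(264,327))
cv2.imwrite("pics/s2.png",cv2.hconcat([a,b]))
E
```

```text
[ 6.28469590e-01 -2.63662175e-04  1.90618964e-02] [0.9322542  0.52140186 0.10744575]
```

View pics/s2.png

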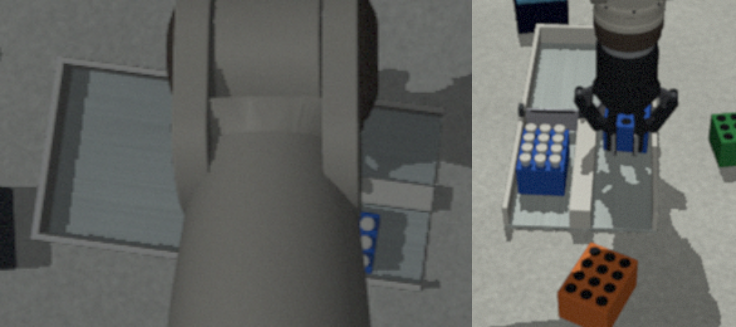

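The rack is square ahead of the fingers at its gateway and the full rack's flap is shut. I'll push on through.

Emit:
drive_tool(series="2 12 0 0; 3 24 0 0; 5 36 0 0; 7 48 0 0; 9 60 0 0; 10 72 0 0; 12 84 0 0; 14 96 0 0; 15 108 0 0; 17 119 0 0; 18 127 0 0; 19 135 0 0")

```text
t: 6.0
ee_pos: [0.6477, 0.135, 0.0193]
tcp_rot: [-3.141, -0.0, 1.429]
wrist_force: [0.1, -1.6, 0.7]
width: 0.252
finger_force: 0.7
```

Emit:
drive_tool(series="0 0 0 0; 0 0 0 0")

```text
t: 6.25
ee_pos: [0.6475, 0.1345, 0.0192]
tcp_rot: [-3.141, -0.0, 1.429]
wrist_force: [0.3, 0.2, 0.7]
width: 0.251
finger_force: 0.0
```

```bash
python3 - <<'E'
from plant import *
import cv2
o=get_obs();print(o['ee_pos'],o['wrist_force'])
s=capture("side")["image"][110:330,230:450,::-1]
cv2.imwrite("pics/s3.png",cv2.resize(s,(550,550)))
E
```

```text
[0.6475385  0.13453063 0.0191682 ] [0.26912634 0.1848186  0.66675844]
```

View pics/s3.png

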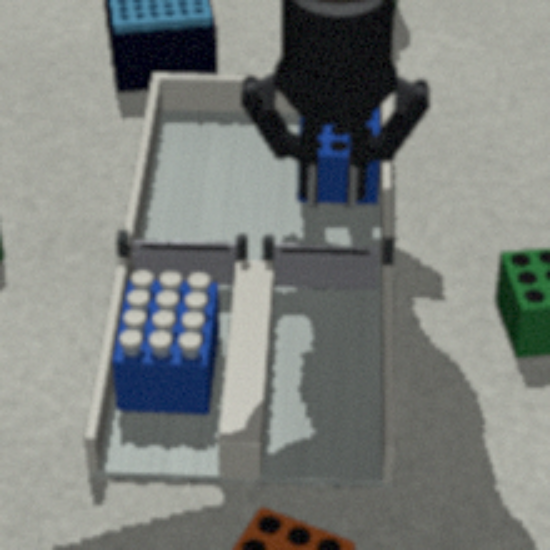

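The flap at (325, 262) has already shut behind the fingers, and the rack stands upright in the bay. I'll back off 4 mm, lift clear and check.

Emit:
drive_tool(series="-1 -4 0 0; -1 -4 20 0; -1 -4 50 0; -1 -4 100 0; -1 -4 150 0; -60 -60 200 0; -120 -120 200 0; -160 -170 200 0; -200 -220 200 0; -240 -270 200 0; -260 -320 200 0; -260 -320 200 0")

```text
t: 7.8
ee_pos: [0.3861, -0.1871, 0.2213]
tcp_rot: [3.139, 0.001, 1.428]
wrist_force: [0.5, -0.2, -0.8]
width: 0.255
finger_force: 0.0
```

```bash
python3 - <<'E'
from plant import *
from h import *
c=capture("top");s=capture("side")
m=blue(c["image"])
O=np.array([.5839,.0566]);u=np.array([.1413,.99]);v=np.array([-.99,.1413])
for k in cv2.findContours(m,0,2)[0]:
    if cv2.contourArea(k)>600:
        r=cv2.minAreaRect(k);p=onz(c,r[0],.051)[:2]-O;print(r,p@u,p@v)
a=cv2.resize(c["image"][130:310,110:370,::-1],(472,327));b=cv2.resize(s["image"][120:380,240:450,::-1],(264,327))
cv2.imwrite("pics/s4.png",cv2.hconcat([a,b]))
E
```

```text
((295.5404357910156, 257.2369689941406), (43.41232681274414, 25.545608520507812), 8.746162414550781) -0.08414405513098647 0.04455414666715498
((182.15415954589844, 186.20285034179688), (43.50645446777344, 32.6973991394043), 7.765166282653809) 0.13707241050564248 -0.05547592561533599
```

View pics/s4.png

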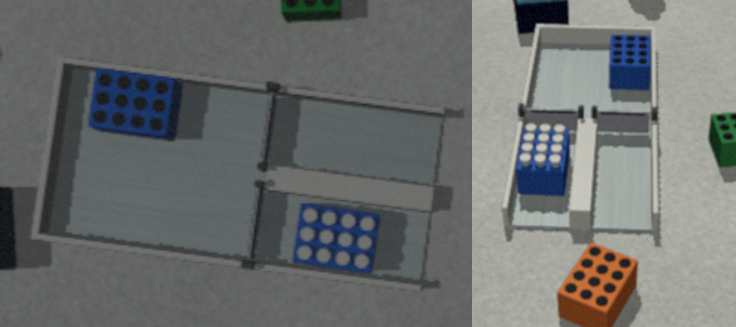

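The empty rack stands upright at local (137, -55) mm, both flaps are shut, the full rack has not moved and the arm is clear. I'll hand it in.

```bash
python3 -c "
from plant import *
print(job_done())"
```

```text
the job is handed in; nothing more can be done
None
```

The empty rack stands upright in the bay, its centre about 137 mm past the flap line; both flaps are shut, the full rack stayed in its lane, and the job was handed in at about 8 s (no verdict was returned).

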